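# Load the logger's battery and hold its bayonet cap home

### The job

The field logger needs its battery: stand the round cell in the logger's battery well, contact nub up as it stands now, and let go of it. Then put the bayonet cap over the well, push it down against the spring and turn it clockwise to its stop, so that its bar grip ends up in line with the long side of the logger. Finish while still gripping the cap and pressing it fully home on the seal, without letting go, because I will now tighten its locking screw; leave the 9 V battery, the capacitor, the relay and the hex key where they are.

Things in the scene. Friction and masses are not known exactly. Their poses are not given: they have to be found in the camera images.
- logger: Field logger, a fixed grey box, top 46 mm over the bench, display and 3 keys on top. Origin on the bench under the axis of its battery well. x = its long side, from the well to the display; z up. The box spans x -40 to +112, y -42 to +42 mm. The well is a round 28.4 mm bore in an aluminium neck, 36 mm outside, bevelled rim.
- neck_seat (a point): Centre of the seal ring round the foot of the neck, on the well's axis, 48 mm over the bench; axes as the logger's. The neck's rim is 14 mm above this point. With the cap home its mouth lies on this seal; it then covers the neck.
- pin (a point): Tip of one of the two bayonet pins (steel, 4 mm thick) that stick out sideways from the neck, 22.6 mm from the well's axis and 10 mm above the seat. It lies 80 degrees counter-clockwise (seen from above) from the logger's x axis; the other pin is opposite.
- contact_spring (a joint): Sprung contact at the foot of the well: 0 when free, grows as it is pushed down (m, to 0.0115). Free, it is 20 mm below the seat, so a cell put in stands 16 mm proud of the neck's rim (top 30 mm above the seat). It pushes with 1.5 N plus 1 N per mm; with the cap home it is 10 mm in (11.5 N).
- cap_grip (a point): Centre of the bar grip of the loose bayonet cap (60 g, aluminium, black bar, mouth down). Bar 40 mm long (x axis), 12 wide (y), 20 high (z), on a round cap of 47 mm diameter, 25 mm high; this point is 35 mm above the mouth. The cap goes on only with the bar over both pins (half a turn makes no difference); the bar ends along the logger's x axis.
- cap_mouth (a point): Centre of the cap's mouth (lower edge), axes as cap_grip. Skirt 38.4 mm inside. Two J slots, 8 mm wide, flared, open at the mouth under the bar's two ends. Within 3 mm of home the cap can turn clockwise (from above) 80 degrees to a firm stop. There a 2 mm notch lets the spring lift it to 5 mm above home if the push is eased.
- cell_mid (a point): Centre of the round cell (size C battery, 26 mm diameter, 50 mm long with its nub, 70 g, black with a light grey band at the nub end), which stands upright on the bench, nub up; 25 mm above its lower end, z along its axis. Its lower edge is chamfered by 1.5 mm.
- battery_9v_mid (a point): Bystander: centre of a 9 V block battery, 18 x 27 x 48 mm, standing, loose.
- capacitor_mid (a point): Bystander: centre of a can capacitor, 35 mm diameter and 58 mm long, lying, loose.
- relay_mid (a point): Bystander: centre of a relay in a clear case, 21 x 28 x 34 mm, loose.
- hex_key_mid (a point): Bystander: centre of a small hex key, 28 x 72 x 5 mm, loose.

How it is judged:
By the outcome, as a careful person would: the job done as asked, in the order asked, and still so for the second after the job is handed in, while the arm keeps its last pose, push and grip.
It also fails if it takes over 58 s, if anything falls off the work surface, if the arm or the gripper's body presses on something with over 40 N, if the wrist force passes 120 N, or if a joint passes its speed limit or range.

### The arm

A 7-joint arm with a two-finger parallel gripper is mounted at the origin on a cart in front of the work surface, level with it; the furniture and walls round the work are solid. World frame = base frame: x ahead of the robot, y to its left, z up, the work surface at z = 0. Lengths are in m, angles in rad, forces in N, time in s.
With the tool pointing down it reaches from about 0.4 to 0.9 m from the base axis. Payload 5.5 kg.
Tool frame: the origin (TCP) lies midway between the tips of the shut fingers; the grasp point (between the pads) lies 19 mm behind it (env.hold_point_z is the distance from the TCP to the grasp point, in m); z points along the fingers, y is the line along which they close (so a half turn about z gives the same grasp; the last joint's range is limited). The gripper opens to 85 mm and grips with 20 to 120 N. Pads are 22 mm wide; open, the fingers measure 114 mm over their backs; the gripper's body (76 mm by 85 mm) begins 54 mm behind the grasp point. The pads swing forward as they close: fully open they stand 13 mm farther back than shut.
Start: joints at [-0.901, 0.501, -0.427, 1.55, 0.221, 1.138, -0.21], TCP at [0.257, 0.597, 0.198] pointing down, gripper open.
Joint ranges: [-2.88, 2.88], [-0.31, 2.03], [-1.54, 1.56], [0.2, 2.42], [-1.41, 4.55], [0.19, 2.02], [-2.57, 2.57]. Speed limits (rad/s): [2.57, 2.57, 3.14, 3.14, 3.14, 3.14, 3.14].

### API

Orientations are given as [roll, pitch, yaw] about the fixed x, y, z axes, in that order (R = Rz(yaw) Ry(pitch) Rx(roll)).
In Python, from bench import env gives the robot as it stands. The module is installed in compiled form; this text tells all that it offers.
- The arm moves only by the tool apply_moves, never from a script. Its argument "steps" is a list that holds one entry, the list of rows, each a list of 7 numbers: the shift along the world's x, y, z in cm, then the turn, a rotation vector about the world's x, y, z in degrees, then the finger opening in cm, from 0 to 8.54. A call has 1 to 20 rows; each row shifts and turns the commanded pose from where the row before left it; what a row does not reach is not made up. A row lasts 1/10 s, in which the tool goes at most 50 mm and 8.59 degrees, less where a joint would pass 70% of its speed; a pose out of reach is approached as far as the arm can. A call with a gripper value outside its range is refused whole. The fingers move at their own pace and stop on an object; "force" is the grip in N (left out, the last holds). Time passes only in rows, so rows that do not move let the fingers close. It gives the time, the measured TCP pose, the force, the opening and the grip force at its end, in the units of the state.
- env.observe(): the state, without advancing time (a new reading comes with each control period).
- env.get_image(name): name is "side" or "top" or "wrist"; returns the picture (400x640x3 uint8, blue, green, red); there is no depth.
- env.camera_model(name): a dict with "fov_y" (degrees; the focal length in pixels is half the picture's height over the tangent of half this angle, whatever the lens; pixels are square), "cx", "cy" (the principal point, pixels), "camera_from_world" (4x4, takes a point from world to camera coordinates); the wrist camera has in their place "T_tool_cam" (4x4, takes a point from camera to tool coordinates, whose origin is the TCP and whose axes are the flange's). Camera axes: x right, y down, z forward; pixel columns grow to the right and rows downward; lengths in m; the calibration is good to about 2 mm. A picture is of the moment at which its call begins: read the wrist's pose just before it. camera_model takes no time and is no camera call.
- env.hand_in(): hands the job in; it is judged then, once.
The state is a dict: "time_s": time; "joints": joint angles; "joint_velocities": joint speeds; "joint_torque": joint torques, N m; "ee_pos": TCP position; "orientation": TCP orientation; "wrist_force": force on the tool from outside, world axes, zero at the start; "torque": the same for the moment, N m; "gripper_width": finger opening in m; "grip_force": force on a finger pad.
Only numpy, scipy, OpenCV 4.12 (cv2) and the standard library are available. Lean on these libraries where they do the work, as an engineer would, in place of code of your own. Each camera call takes 0.05 s, during which the arm holds its last target. There are 200 camera calls.

## Working session

There is one attempt and no reset: what is moved stays moved. The work goes in short steps, Python scripts to look and compute and a tool call to move; the robot and the scene stay as the last step left them, time stands still between calls to the robot, and variables do not carry over. Pictures are saved under pics/ and viewed, at most 10 in all, crops included, and the job is handed in when it is done.

Besides the shell and the picture viewer there is one more tool, called after "Emit:" by a JSON object that holds its "method" and its "body", one argument or row to a line. apply_moves: Moves the arm, as the interface text tells. Its arguments: {"type":"object","properties":{"steps":{"type":"array","items":{"type":"array","items":{"type":"array","items":{"type":"number"}}}},"force":{"type":"number"}},"required":["steps"]}

```bash
mkdir -p pics
python3 - <<'E'
from bench import env
import cv2,numpy as np
for n in("top","side"):
    im=env.get_image(n); cv2.imwrite(f"pics/{n}0.png",im)
    m=env.camera_model(n); print(n,m["fov_y"],m["cx"],m["cy"],np.round(m["camera_from_world"],4).tolist(),[k for k in m])
s=env.observe(); print(s); print(env.hold_point_z, env.camera_model("wrist"))
E
```

```text
top 50.778816776709846 322.745732803215 195.12405308727153 [[0.0178, -0.9998, -0.0073, 0.0974], [-0.9966, -0.0171, -0.0807, 0.5027], [0.0806, 0.0087, -0.9967, 1.1541], [0.0, 0.0, 0.0, 1.0]] ['fov_y', 'cx', 'cy', 'camera_from_world']
side 57.45815988481104 317.8273121285502 202.1101708424899 [[-0.9899, -0.1406, -0.019, 0.4962], [-0.0491, 0.465, -0.8839, 0.0409], [0.1331, -0.8741, -0.4672, 0.9035], [0.0, 0.0, 0.0, 1.0]] ['fov_y', 'cx', 'cy', 'camera_from_world']
{'time_s': 0.1, 'joints': array([-0.90083375,  0.50177747, -0.42676688,  1.55137919,  0.22078889,
        1.13831278, -0.2102896 ]), 'joint_velocities': array([-4.85555060e-04, -1.73156991e-03, -8.47214949e-04, -4.00599813e-03,
       -5.65686122e-05, -8.92988459e-04,  7.34722171e-04]), 'joint_torque': array([-1.03140043e-02, -5.70806909e+01, -5.83883777e+00, -2.81747299e+01,
        1.03858433e-02,  5.54626342e-03,  1.14118856e-05]), 'ee_pos': array([0.25693681, 0.59628643, 0.19703084]), 'orientation': array([-3.13976473e+00, -5.17540814e-05,  2.73485518e+00]), 'wrist_force': array([-0.13705985, -0.63949292,  0.18948244]), 'torque': array([ 0.04389478,  0.01213478, -0.04809714]), 'grip_force': 0.0, 'gripper_width': 0.08548830053547363}
0.0187 {'fov_y': 71.21068571469789, 'cx': 318.9440971408274, 'cy': 200.06375064171704, 'T_tool_cam': array([[ 4.64590260e-05, -9.61138568e-01, -2.76066389e-01,
         7.04564453e-02],
       [ 9.99999743e-01, -1.52750473e-04,  7.00097487e-04,
         1.95481436e-04],
       [-7.15059967e-04, -2.76066351e-01,  9.61138314e-01,
        -1.75798128e-01],
       [ 0.00000000e+00,  0.00000000e+00,  0.00000000e+00,
         1.00000000e+00]])}
```

View pics/top0.png

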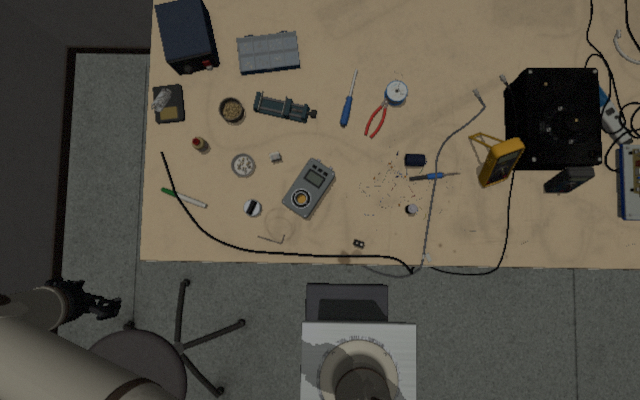

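View pics/side0.png

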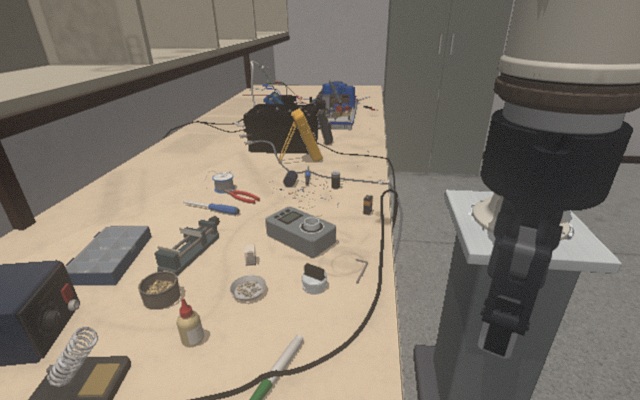

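The top view shows the logger at about (308,188) with its well near (301,199), the cap at (252,208), the cell at (411,209), the 9 V battery at (358,243), the hex key at (270,238), the relay at (276,157) and the capacitor at (415,160). The side view agrees, with the cap at (314,278), the well at (312,225) and the cell at (336,180).

```bash
cat > h.py <<'E'
import numpy as np,cv2
from bench import env
from scipy.spatial.transform import Rotation as R
def cam(n):
    m=env.camera_model(n); f=200/np.tan(np.radians(m["fov_y"])/2)
    if n=="wrist":
        s=env.observe(); T=np.eye(4); T[:3,:3]=R.from_euler("xyz",s["orientation"]).as_matrix(); T[:3,3]=s["ee_pos"]
        W=T@m["T_tool_cam"]
    else: W=np.linalg.inv(m["camera_from_world"])
    return f,m["cx"],m["cy"],W
def ray(c,u,v):
    f,cx,cy,W=c; d=W[:3,:3]@np.array([(u-cx)/f,(v-cy)/f,1]); return W[:3,3],d/np.linalg.norm(d)
def plane(c,u,v,z):
    o,d=ray(c,u,v); return o+d*(z-o[2])/d[2]
def two(c1,p1,c2,p2):
    o1,d1=ray(c1,*p1);o2,d2=ray(c2,*p2)
    t=np.linalg.lstsq(np.c_[d1,-d2],o2-o1,rcond=None)[0]; a=o1+t[0]*d1;b=o2+t[1]*d2
    return (a+b)/2,np.linalg.norm(a-b)
def proj(c,p):
    f,cx,cy,W=c; q=np.linalg.inv(W)@np.r_[p,1]; return q[0]/q[2]*f+cx,q[1]/q[2]*f+cy
E
python3 - <<'E'
from h import *
t=cam("top");s=cam("side")
for n,p,z in [("well",(301,199),.062),("cap",(252,208),.04),("cell",(411,209),.05),("9v",(358,243),.048),("relay",(276,157),.02),("hex",(270,238),.003),("capac",(415,160),.02)]:
    print(n,plane(t,*p,z).round(3))
print("two",two(t,(301,199),s,(312,225)),two(t,(252,208),s,(315,270)),two(t,(411,209),s,(336,174)))
a=cv2.imread("pics/top0.png")[140:260,220:440]; b=cv2.imread("pics/side0.png")[160:300,230:400]
cv2.imwrite("pics/c1.png",np.vstack([cv2.resize(a,(660,360),interpolation=2)]))
E
```

```text
well [0.486 0.164 0.062]
cap [0.461 0.299 0.04 ]
cell [ 0.465 -0.134  0.05 ]
9v [0.371 0.009 0.048]
relay [0.606 0.24  0.02 ]
hex [0.379 0.252 0.003]
capac [ 0.604 -0.151  0.02 ]
two (array([0.488429  , 0.16507249, 0.04898627]), np.float64(0.002730216378313365)) (array([0.46214315, 0.30032991, 0.03395605]), np.float64(0.0023534925329362325)) (array([ 0.46576761, -0.13516756,  0.04197641]), np.float64(0.0006930360279515553))
```

View pics/c1.png

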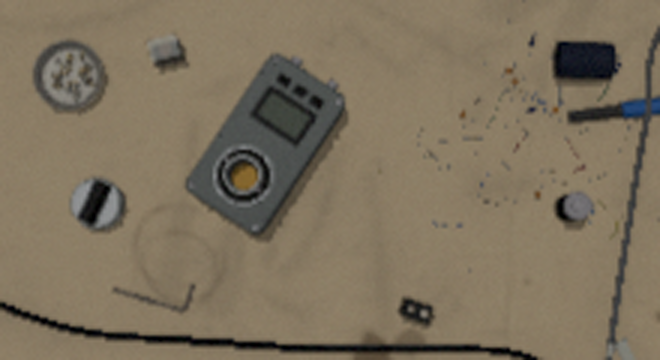

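The crop shows the cap's bar from (83,220) to (107,185) and the logger axis from (243,176) to (285,110). So both lie at a yaw of about -33°, and the cell top is at (575,207). I'll move over the cap and logger for a close look.

Emit:
{"method": "apply_moves", "body": {
  "steps": [
    [[1.6,-2.6,0,0,0,0,8.5],[1.6,-2.6,0,0,0,0,8.5],[1.6,-2.6,0,0,0,0,8.5],[1.6,-2.6,0,0,0,0,8.5],[1.6,-2.6,0,0,0,0,8.5],[1.6,-2.6,0,0,0,0,8.5],[1.6,-2.6,0,0,0,0,8.5],[1.6,-2.6,0,0,0,0,8.5],[1.6,-2.6,0,0,0,0,8.5],[1.6,-2.6,0,0,0,0,8.5],[1.6,-2.6,0,0,0,0,8.5],[1.6,-2.6,0,0,0,0,8.5],[1.6,-2.6,0,0,0,0,8.5],[1.6,-2.6,0,0,0,0,8.5],[0,0,0,0,0,0,8.5],[0,0,0,0,0,0,8.5],[0,0,0,0,0,0,8.5]]
  ]
}}

```text
time_s: 1.8
ee_pos: [0.4803, 0.2341, 0.1978]
orientation: [3.141, -0.001, 2.736]
wrist_force: [0.3, 0.9, 0.1]
gripper_width: 0.0844
grip_force: 0.0
```

Run:
```python
from h import *
c=cam("wrist"); np.save("c2.npy",np.array(c,dtype=object),allow_pickle=True)
s=env.observe(); print(s["ee_pos"],np.degrees(s["orientation"]),s["joints"],s["joint_velocities"].max())
cv2.imwrite("pics/w1.png",env.get_image("wrist"))
```

```text
[0.48030709 0.23405713 0.19782413] [ 1.79992040e+02 -5.25372849e-02  1.56778394e+02] [-0.25544541  0.27775851 -0.29370592  1.84527966  0.09164627  1.03216281
  0.57986392] 0.002144501473740095
```

View pics/w1.png

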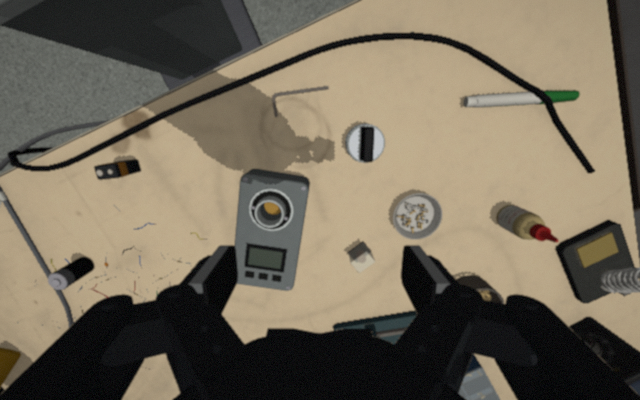

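The wrist view shows the logger's well at (271,210), its display at (265,258), the cap at (366,144) with a near-vertical bar, the cell at (70,273) with its nub end to the lower left, the 9 V battery at (118,169) and the relay at (362,257).

Run:
```python
from h import *
c=cam("wrist"); im=cv2.imread("pics/w1.png"); hsv=cv2.cvtColor(im,cv2.COLOR_BGR2HSV)
g=cv2.cvtColor(im,cv2.COLOR_BGR2GRAY)
print(im[280,262],im[180,270],im[230,200],im[144,352],im[144,366],im[195,270],im[210,272])
def P(pts,z): return np.array([plane(c,u,v,z)[:2] for u,v in pts])
# logger
m=((hsv[...,1]<60)).astype(np.uint8)
m[:,:232]=0;m[:,312:]=0;m[:165]=0;m[295:]=0
cs=cv2.findContours(m,0,1)[0]; k=max(cs,key=cv2.contourArea)[:,0]; 
hull=cv2.convexHull(P(k,.046).astype(np.float32)*1000)
print("logger",cv2.minAreaRect(hull), cv2.minAreaRect(cv2.convexHull(k)))
# display
d=(g<60).astype(np.uint8); 
for k in cv2.findContours(d[235:275,235:300].copy(),0,1,offset=(235,235))[0]:
    if cv2.contourArea(k)>200: print("disp",cv2.minAreaRect((P(k[:,0],.046)*1000).astype(np.float32)))
# ring
for th in (130,150,170):
  r=np.zeros_like(g); r[180:240,240:305]=(g[180:240,240:305]>th)
  cs=cv2.findContours(r,0,1)[0]; k=max(cs,key=cv2.contourArea)[:,0]
  print("ring",th,cv2.minEnclosingCircle((P(k,.062)*1000).astype(np.float32)),cv2.fitEllipse((P(k,.062)*1000).astype(np.float32)))
# cap
for th in (150,170):
  r=np.zeros_like(g); r[115:175,335:395]=((g[115:175,335:395]>th)&(hsv[115:175,335:395,1]<50))
  k=cv2.convexHull(np.vstack(cv2.findContours(r,0,1)[0]))[:,0]
  print("cap",th,cv2.fitEllipse((P(k,.025)*1000).astype(np.float32)))
r=np.zeros_like(g); r[115:175,350:384]=g[115:175,350:384]<60
k=max(cv2.findContours(r,0,1)[0],key=cv2.contourArea)[:,0]
print("bar",cv2.boundingRect(k),cv2.minAreaRect((P(k,.045)*1000).astype(np.float32)))
cv2.imwrite("pics/w1c.png",cv2.resize(im[110:300,225:395],None,fx=3,fy=3,interpolation=2))
```

```text
[98 98 95] [69 70 65] [134 163 182] [195 195 191] [33 32 32] [41 41 41] [ 59 121 156]
logger ((516.8930053710938, 148.6149139404297), (86.09213256835938, 161.96975708007812), 57.676029205322266) ((268.8556823730469, 229.36993408203125), (70.02658081054688, 118.41966247558594), 6.483074188232422)
disp ((545.75146484375, 130.73143005371094), (51.35926818847656, 33.27226257324219), 57.627750396728516)
ring 130 ((486.6308898925781, 170.66323852539062), 26.237171173095703) ((486.658447265625, 170.73190307617188), (51.23698806762695, 51.542518615722656), 170.33592224121094)
ring 150 ((487.644287109375, 174.49147033691406), 25.06955337524414) ((486.37164306640625, 169.4867706298828), (50.15991973876953, 51.971065521240234), 165.84710693359375)
ring 170 ((530.1978149414062, 193.2223358154297), 5.880316734313965) ((-604.6846313476562, 699.6961669921875), (0.16311103105545044, 333.8651428222656), 0.0)
cap 150 ((464.3185729980469, 304.9029235839844), (44.66214370727539, 47.38004684448242), 42.649635314941406)
cap 170 ((463.8785095214844, 304.5587463378906), (41.76445770263672, 42.52790832519531), 155.43600463867188)
bar (360, 127, 13, 35) ((462.1028747558594, 302.1224060058594), (13.952157974243164, 38.73862075805664), 66.81486511230469)
```

View pics/w1c.png

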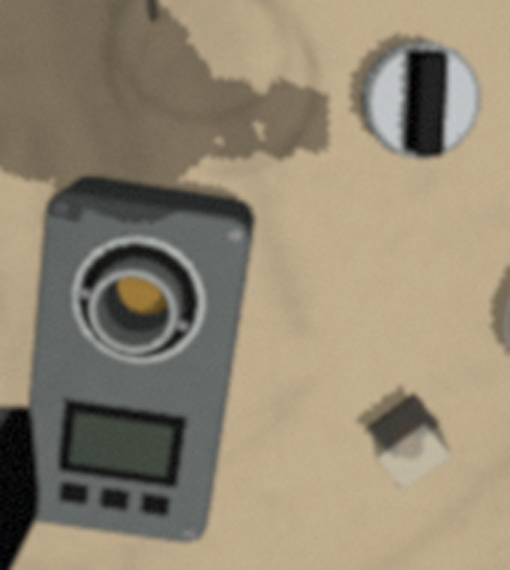

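The crop shows the well rim (inner ring) centred near (269.5,214), the pins at (253,208) and (286,219), and the seal ring centred at (271,210). The bar is nearly parallel to tool x, at a yaw of about -24°. The logger yaw is -32.4°. Next I'll go to the cell.

Emit:
{"method": "apply_moves", "body": {
  "steps": [
    [[-0.1,-2.6,-0.3,0,0,0,8.5],[-0.1,-2.6,-0.3,0,0,0,8.5],[-0.1,-2.6,-0.3,0,0,0,8.5],[-0.1,-2.6,-0.3,0,0,0,8.5],[-0.1,-2.6,-0.3,0,0,0,8.5],[-0.1,-2.6,-0.3,0,0,0,8.5],[-0.1,-2.6,-0.3,0,0,0,8.5],[-0.1,-2.6,-0.3,0,0,0,8.5],[-0.1,-2.6,-0.3,0,0,0,8.5],[-0.1,-2.6,-0.3,0,0,0,8.5],[-0.1,-2.6,-0.3,0,0,0,8.5],[-0.1,-2.6,-0.3,0,0,0,8.5],[-0.1,-2.6,-0.3,0,0,0,8.5],[-0.1,-2.6,-0.3,0,0,0,8.5],[0,0,0,0,0,0,8.5],[0,0,0,0,0,0,8.5],[0,0,0,0,0,0,8.5]]
  ]
}}

```text
time_s: 3.55
ee_pos: [0.4675, -0.1292, 0.1561]
orientation: [3.141, -0.0, 2.737]
wrist_force: [0.5, 0.4, 0.1]
gripper_width: 0.085
grip_force: 0.0
```

Run:
```python
from h import *
f,cx,cy,W=np.load("c2.npy",allow_pickle=True); c1=(f,cx,cy,W)
for n,p,z in [("rim",(269.4,213.7),.062),("pinA",(253,208),.058),("pinB",(285.7,219),.058),("seal",(271,210),.047),("cell top",(56,283),.05)]: print(n,plane(c1,*p,z).round(4))
c=cam("wrist"); s=env.observe(); print(s["ee_pos"],np.degrees(s["orientation"])[2],s["joints"][6])
im=env.get_image("wrist"); cv2.imwrite("pics/w2.png",im)
print("proj",proj(c,[.465,-.134,.05]),proj(c,[.465,-.134,0]))
```

```text
rim [0.4902 0.1668 0.062 ]
pinA [0.4771 0.1509 0.058 ]
pinB [0.5049 0.1806 0.058 ]
seal [0.4903 0.1662 0.047 ]
cell top [ 0.4689 -0.1371  0.05  ]
[ 0.46751992 -0.1292105   0.15607382] 156.84175458597 1.365716686743547
proj (np.float64(313.29571536987254), np.float64(189.96257573804525)) (np.float64(314.0399109788695), np.float64(180.00761893333737))
```

View pics/w2.png

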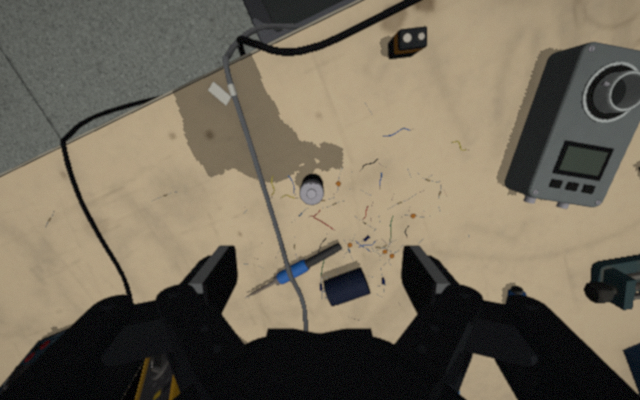

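The cell's light top is at about (312,192), close to the predicted (313,190). A cable runs to its left at x≈262, so I'll narrow the opening before descending.

Run:
```python
from h import *
c=cam("wrist"); s=env.observe(); im=cv2.imread("pics/w2.png"); hsv=cv2.cvtColor(im,cv2.COLOR_BGR2HSV); g=cv2.cvtColor(im,cv2.COLOR_BGR2GRAY)
r=np.zeros_like(g); S=np.s_[165:215,292:335]
r[S]=(hsv[S][...,1]<40)&(g[S]>70)
k=cv2.convexHull(max(cv2.findContours(r,0,1)[0],key=cv2.contourArea))[:,0]
print(cv2.boundingRect(k))
print("bright",cv2.fitEllipse((np.array([plane(c,u,v,.049)[:2] for u,v in k])*1000).astype(np.float32)))
r[S]=(hsv[S][...,1]<45)
k=cv2.convexHull(max(cv2.findContours(r,0,1)[0],key=cv2.contourArea))[:,0]
print("all",cv2.boundingRect(k),s["ee_pos"])
x=k[:,0];print("mid u at top",plane(c,(x.min()+x.max())/2,192,.049),plane(c,(x.min()+x.max())/2,192,.049)-s["ee_pos"])
```

```text
(300, 182, 24, 23)
bright ((467.1919250488281, -137.4773406982422), (24.670068740844727, 25.376516342163086), 165.00099182128906)
all (300, 177, 24, 28) [ 0.46751624 -0.12922638  0.15609459]
mid u at top [ 0.46650112 -0.13674339  0.049     ] [-0.00101512 -0.00751701 -0.10709459]
```

Emit:
{"method": "apply_moves", "body": {
  "steps": [
    [[0,-0.4,0,0,0,0,5],[0,-0.4,0,0,0,0,5],[0,0,-1,0,0,0,5],[0,0,-1.5,0,0,0,5],[0,0,-1.5,0,0,0,5],[0,0,-1.5,0,0,0,5],[0,0,-1.5,0,0,0,5],[0,0,-1.5,0,0,0,5],[0,0,-1.5,0,0,0,5],[0,0,-1.5,0,0,0,5],[0,0,-1.4,0,0,0,5],[0,0,-0.5,0,0,0,5],[0,0,0,0,0,0,5],[0,0,0,0,0,0,2.4],[0,0,0,0,0,0,2.4],[0,0,0,0,0,0,2.4],[0,0,0,0,0,0,2.4],[0,0,0,0,0,0,2.4]]
  ],
  "force": 40
}}

```text
time_s: 5.4
ee_pos: [0.4674, -0.1391, 0.0223]
orientation: [3.141, 0.001, 2.735]
wrist_force: [-0.4, 0.0, 0.0]
gripper_width: 0.0239
grip_force: 0.0
```

The fingers reached 24 mm with no grip force, which suggests they missed the cell, so I'll look.

Run:
```python
from h import *
im=env.get_image("wrist"); t=env.get_image("side");s=env.observe();print(s["gripper_width"],s["grip_force"],s["ee_pos"])
a=cv2.resize(im[130:380,200:440],(480,500)); b=cv2.resize(t[130:230,280:400],(320,267),interpolation=2)
o=np.zeros((500,800,3),np.uint8); o[:,:480]=a; o[:267,480:]=b; cv2.imwrite("pics/w3.png",o)
```

```text
0.02397020766025248 0.0 [ 0.46725156 -0.13907213  0.02219107]
```

View pics/w3.png

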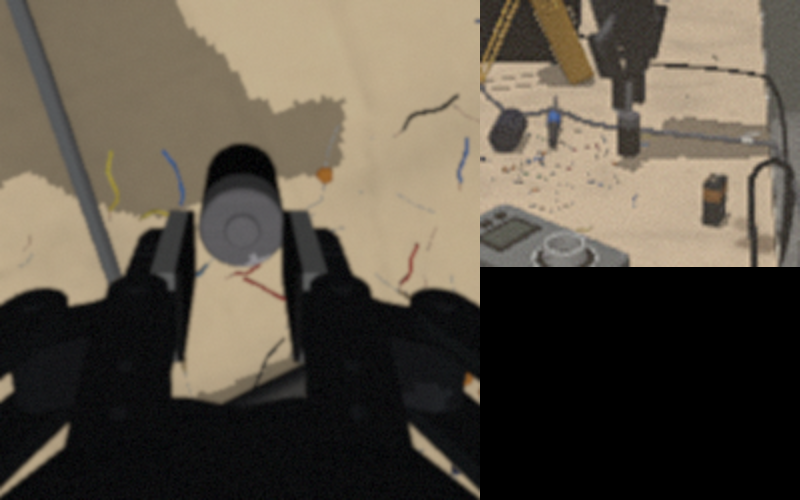

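The cell still stands upright but is about a radius toward tool +x (up in the image) from the pads; its top disc is at crop (242,222), image pixel (321,241). I'll measure the offset.

Run:
```python
from h import *
c=cam("wrist"); s=env.observe(); im=env.get_image("wrist"); hsv=cv2.cvtColor(im,cv2.COLOR_BGR2HSV); g=cv2.cvtColor(im,cv2.COLOR_BGR2GRAY)
r=np.zeros_like(g); S=np.s_[195:268,298:342]
r[S]=(g[S]>75)&(hsv[S][...,1]<45)
r=cv2.morphologyEx(r,cv2.MORPH_OPEN,np.ones((5,5)))
k=cv2.convexHull(max(cv2.findContours(r,0,1)[0],key=cv2.contourArea))[:,0]
e=cv2.fitEllipse((np.array([plane(c,u,v,.049)[:2] for u,v in k])*1000).astype(np.float32)); print(cv2.boundingRect(k),e)
# side+wrist and bottom check
(u,v),_,_=cv2.fitEllipse(k); print(u,v)
d=np.r_[e[0],49]/1000-s["ee_pos"]; Rm=R.from_euler("xyz",s["orientation"]).as_matrix(); print("tool offset",Rm.T@d)
print("hold pt px",proj(c,s["ee_pos"]),proj(c,s["ee_pos"]+[0,0,.0187]),proj(c,s["ee_pos"]+[0,0,.027]))
print("side triangulate",two(c,(u,v),cam("side"),(280+628/1-480-0+0,0)) if 0 else "")
```

```text
(300, 225, 41, 39) ((466.9117126464844, -137.68392944335938), (23.983623504638672, 24.350200653076172), 94.13361358642578)
320.377685546875 243.97930908203125
tool offset [ 0.0008539   0.00114181 -0.02680912]
hold pt px (np.float64(318.4632135536969), np.float64(228.50536508251272)) (np.float64(318.43597407947414), np.float64(239.9720168714665)) (np.float64(318.421952830115), np.float64(245.8743622226484))
side triangulate
```

The cell is actually centred between the pads. They just haven't made firm contact, so I'll close further.

Emit:
{"method": "apply_moves", "body": {
  "steps": [
    [[0,0,0,0,0,0,1.5],[0,0,0,0,0,0,1.5],[0,0,0,0,0,0,1.5],[0,0,0,0,0,0,1.5],[0,0,0,0,0,0,1.5]]
  ],
  "force": 40
}}

```text
time_s: 6.05
ee_pos: [0.4671, -0.139, 0.022]
orientation: [3.142, -0.0, 2.735]
wrist_force: [-0.3, -0.1, 1.0]
gripper_width: 0.0148
grip_force: 0.0
```

Run:
```python
from h import *
im=env.get_image("wrist"); t=env.get_image("side");p=env.get_image("top")
a=cv2.resize(im[130:380,200:440],(480,500)); b=cv2.resize(t[140:210,290:370],(320,280),interpolation=2);d=cv2.resize(p[180:235,380:445],(320,220),interpolation=2)
o=np.zeros((500,800,3),np.uint8); o[:,:480]=a; o[:280,480:]=b;o[280:,480:]=d[:220]; cv2.imwrite("pics/w4.png",o)
```

```text
(no output)
```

View pics/w4.png

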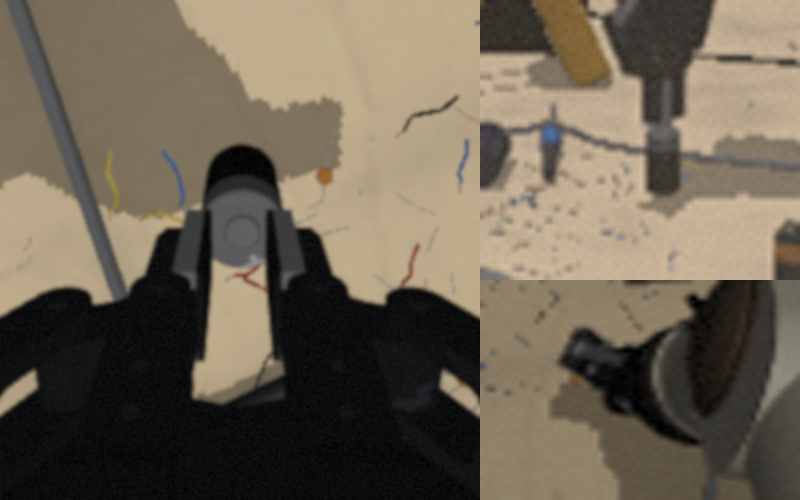

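The fingers overlap the cell's top in both views: in the side view the tips end at about (336,170), right above the cell, which spans (336,170)–(336,187). I need to check the real tip height against the reported TCP.

Run:
```python
from h import *
s=env.observe(); print(s["ee_pos"],s["orientation"],s["wrist_force"])
S=cam("side");w=cam("wrist")
def hgt(c,u,v,xy):  # point on vertical line xy closest to ray
    return two(c,(u,v),c,(u,v)) if 0 else np.linalg.lstsq(np.c_[ray(c,u,v)[1],[0,0,-1]],np.r_[xy,0]-ray(c,u,v)[0],rcond=None)[0][1]
xy=s["ee_pos"][:2]
for z in(0,.022,.05,.07,.09):print(z,"side",np.round(proj(S,[*xy,z]),1),"wrist",np.round(proj(w,[*xy,z]),1))
print("tip side z",hgt(S,336,170,xy),"bottom",hgt(S,336,187.5,xy),"cell top",hgt(S,336,172,xy))
Rm=R.from_euler("xyz",s["orientation"]).as_matrix()
for dz in(0,-.02,-.04,-.06):print(dz,[np.round(proj(w,s["ee_pos"]+Rm@np.array([x,y,dz])),0) for x in(.011,-.011) for y in(.0075,)])
```

```text
[ 0.46713581 -0.13902368  0.0219855 ] [ 3.14158461e+00 -8.33715828e-05  2.73481743e+00] [ 0.33607526  0.33240088 -0.0739311 ]
0 side [335.7 186.4] wrist [318.5 217.5]
0.022 side [335.8 179.7] wrist [318.5 228.5]
0.05 side [335.8 170.9] wrist [318.4 246.6]
0.07 side [335.8 164.5] wrist [318.4 263.7]
0.09 side [335.8 158. ] wrist [318.3 286.2]
tip side z 0.05292806204212143 bottom -0.003524250496731667 cell top 0.04661511766449309
0 [array([330., 213.]), array([329., 243.])]
-0.02 [array([331., 224.]), array([331., 257.])]
-0.04 [array([333., 237.]), array([332., 275.])]
-0.06 [array([335., 255.]), array([334., 297.])]
```

Both views put the real finger tips at z ≈ 0.055, about 33 mm higher than the reported TCP, and the cell is untouched. So I'll trust the images: open, go 3 cm lower and grip.

Emit:
{"method": "apply_moves", "body": {
  "steps": [
    [[0,0,0,0,0,0,5],[0,0.1,0,0,0,0,5],[0,0,0,0,0,0,5],[0,0,0,0,0,0,5],[0,0,0,0,0,0,5],[0,0,-0.6,0,0,0,5],[0,0,-0.6,0,0,0,5],[0,0,-0.6,0,0,0,5],[0,0,-0.6,0,0,0,5],[0,0,-0.6,0,0,0,5],[0,0,0,0,0,0,2],[0,0,0,0,0,0,2],[0,0,0,0,0,0,2],[0,0,0,0,0,0,2],[0,0,0,0,0,0,2]]
  ],
  "force": 40
}}

```text
time_s: 7.7
ee_pos: [0.4673, -0.1381, -0.0078]
orientation: [3.142, 0.0, 2.735]
wrist_force: [0.8, 0.4, -0.7]
gripper_width: 0.0242
grip_force: 39.2
```

It's gripped at 39 N. Now I'll lift 10 cm and carry it over the well.

Emit:
{"method": "apply_moves", "body": {
  "steps": [
    [[0,0,1,0,0,0,2],[0,0,2,0,0,0,2],[0,0,2.5,0,0,0,2],[0,0,2.5,0,0,0,2],[0,0,2,0,0,0,2],[0.2,2.3,0,0,0,0,2],[0.2,2.3,0,0,0,0,2],[0.2,2.3,0,0,0,0,2],[0.2,2.3,0,0,0,0,2],[0.2,2.3,0,0,0,0,2],[0.2,2.3,0,0,0,0,2],[0.2,2.3,0,0,0,0,2],[0.2,2.3,0,0,0,0,2],[0.2,2.3,0,0,0,0,2],[0.2,2.3,0,0,0,0,2],[0.2,2.3,0,0,0,0,2],[0,2.3,0,0,0,0,2],[0.1,2.5,0,0,0,0,2],[0,0,0,0,0,0,2],[0,0,0,0,0,0,2]]
  ]
}}

```text
time_s: 9.7
ee_pos: [0.4901, 0.1633, 0.0925]
orientation: [3.142, 0.0, 2.736]
wrist_force: [-0.3, -0.5, -0.7]
gripper_width: 0.0244
grip_force: 39.4
```

Emit:
{"method": "apply_moves", "body": {
  "steps": [
    [[0,0,0,0,0,0,2],[0,0,0,0,0,0,2]]
  ]
}}

```text
time_s: 9.9
ee_pos: [0.4902, 0.1616, 0.0921]
orientation: [-3.141, 0.0, 2.733]
wrist_force: [0.7, -1.1, -0.6]
gripper_width: 0.0244
grip_force: 39.4
```

Run:
```python
from h import *
s=env.observe(); print(s["ee_pos"],np.degrees(s["orientation"]),s["joints"],s["grip_force"])
w=cam("wrist"); im=env.get_image("wrist"); t=env.get_image("side"); cv2.imwrite("pics/w5r.png",im); cv2.imwrite("pics/s5r.png",t)
print("well axis px",[np.round(proj(w,[.4902,.1666,z]),1) for z in(.062,.046)],"hand axis",[np.round(proj(w,[*s["ee_pos"][:2],z]),1) for z in(.1,.15)])
a=cv2.resize(im[90:290,200:440],(540,450),interpolation=2); b=cv2.resize(t[150:270,265:365],(250,300),interpolation=2)
o=np.zeros((450,800,3),np.uint8); o[:,:540]=a; o[:300,550:]=b; cv2.imwrite("pics/w5.png",o)
```

```text
[0.4902231  0.16160707 0.09214517] [-1.79968230e+02  1.11462999e-02  1.56588565e+02] [-0.23061378  0.37664644 -0.16807013  1.98204757  0.08747398  0.7899029
  0.71341893] 39.365486273600254
well axis px [array([324.4, 211.6]), array([324. , 205.5])] hand axis [array([318.4, 233. ]), array([318.3, 274. ])]
```

View pics/w5.png

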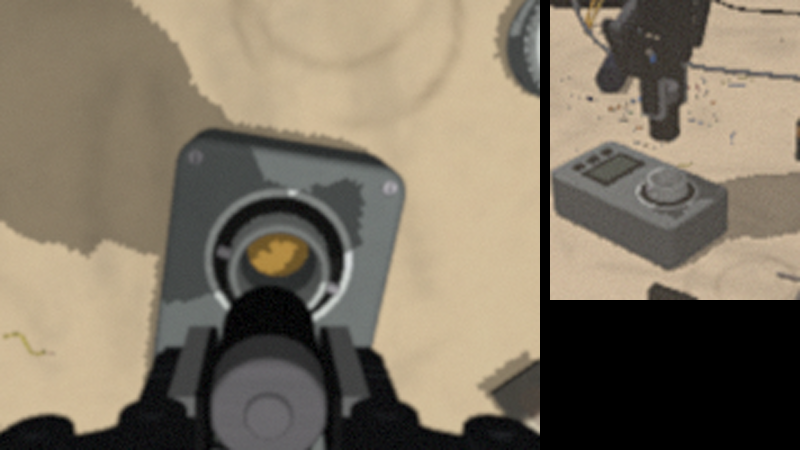

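The seal ring sits at pixel (324,205.6), against a predicted (324,205.5), so the well is confirmed at (0.490,0.1666). The cell hangs straight, about 1 mm toward tool +x. I'll align it and descend to just above the rim.

Emit:
{"method": "apply_moves", "body": {
  "steps": [
    [[0.1,0.45,0,0,0,0,2],[0,0,-0.6,0,0,0,2],[0,0,-0.8,0,0,0,2],[0,0,-0.8,0,0,0,2],[0,0,-0.6,0,0,0,2],[0,0,-0.4,0,0,0,2],[0,0,0,0,0,0,2],[0,0,0,0,0,0,2],[0,0,0,0,0,0,2]]
  ]
}}

```text
time_s: 10.9
ee_pos: [0.4914, 0.1675, 0.0603]
orientation: [3.141, 0.0, 2.735]
wrist_force: [-0.6, 0.5, -0.1]
gripper_width: 0.0246
grip_force: 39.4
```

Run:
```python
from h import *
s=env.observe(); print(s["ee_pos"],np.degrees(s["orientation"]),s["wrist_force"])
w=cam("wrist"); im=env.get_image("wrist"); t=env.get_image("side")
a=cv2.resize(im[130:330,220:420],(500,500),interpolation=2); b=cv2.resize(t[190:260,275:345],(300,300),interpolation=2)
o=np.zeros((500,800,3),np.uint8); o[:,:500]=a; o[:300,500:]=b; cv2.imwrite("pics/w6.png",o)
print([np.round(proj(w,[.4902,.1666,z]),1) for z in(.047,.062,.067,.117)])
```

```text
[0.49141632 0.16753934 0.0602574 ] [1.79980095e+02 1.94065539e-02 1.56689306e+02] [-0.62349311  0.49204259 -0.10334624]
[array([316.6, 220.6]), array([316.4, 228.4]), array([316.4, 231.3]), array([315.6, 271.4])]
```

View pics/w6.png

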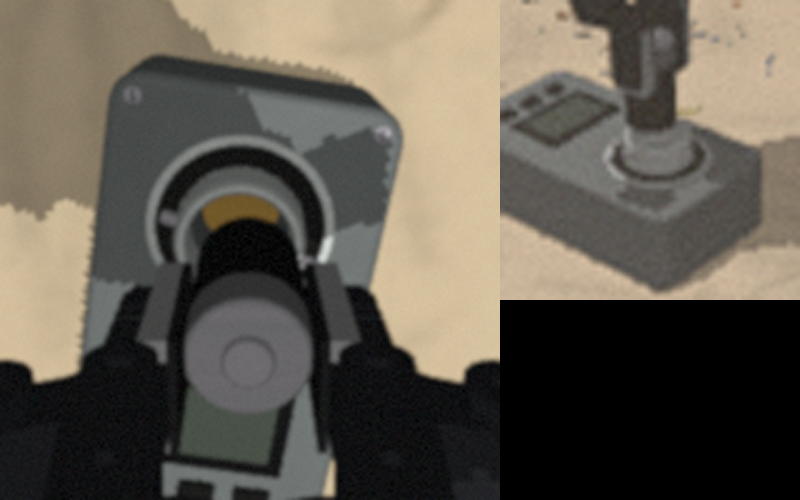

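The cell hangs just above the rim, in line front to back but about 1.9 mm too far right (cell centre at crop column 248, ring centre at 241). The side view shows it slightly toward +x. I'll correct that and insert gently.

Emit:
{"method": "apply_moves", "body": {
  "steps": [
    [[-0.1,-0.15,0,0,0,0,2],[0,0,0,0,0,0,2],[0,0,-0.3,0,0,0,2],[0,0,-0.3,0,0,0,2],[0,0,-0.3,0,0,0,2],[0,0,-0.2,0,0,0,2],[0,0,0,0,0,0,2]]
  ]
}}

```text
time_s: 11.7
ee_pos: [0.4898, 0.1659, 0.0485]
orientation: [-3.141, -0.001, 2.735]
wrist_force: [-0.6, 0.7, -0.7]
gripper_width: 0.0244
grip_force: 39.4
```

No contact force with the cell 6 mm into the bore. I'll continue.

Emit:
{"method": "apply_moves", "body": {
  "steps": [
    [[0,0,-0.3,0,0,0,2],[0,0,-0.3,0,0,0,2],[0,0,-0.3,0,0,0,2],[0,0,-0.3,0,0,0,2],[0,0,0,0,0,0,2],[0,0,0,0,0,0,2]]
  ]
}}

```text
time_s: 12.3
ee_pos: [0.4901, 0.1659, 0.0369]
orientation: [-3.141, -0.0, 2.735]
wrist_force: [-0.1, 0.3, -0.6]
gripper_width: 0.0248
grip_force: 39.4
```

Run:
```python
from h import *
s=env.observe(); print(s["ee_pos"],s["wrist_force"],s["torque"])
t=env.get_image("side"); im=env.get_image("wrist")
cv2.imwrite("pics/w7.png",np.hstack([cv2.resize(t[190:260,275:345],(400,400),interpolation=2),cv2.resize(im[150:350,220:420],(400,400))]))
```

```text
[0.49007271 0.16593405 0.03688815] [-0.05180359  0.32410412 -0.6390769 ] [-0.00771475 -0.01441506 -0.03986978]
```

View pics/w7.png

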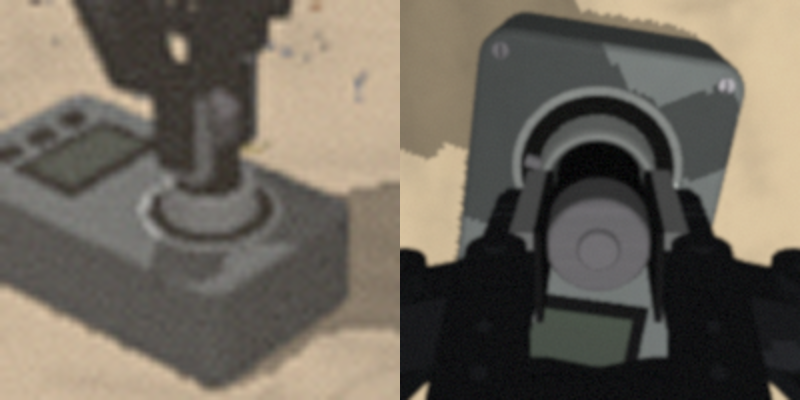

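That's already more pictures than allowed (11), so from here I'll work from numbers only. The cell is inside the bore and the tips are just above the rim, so I'll lower slightly, release and rise.

Emit:
{"method": "apply_moves", "body": {
  "steps": [
    [[0,0,-0.2,0,0,0,2],[0,0,0,0,0,0,2],[0,0,0,0,0,0,4],[0,0,0,0,0,0,4],[0,0,0,0,0,0,4],[0,0,0,0,0,0,4],[0,0,1,0,0,0,4],[0,0,2,0,0,0,5],[0,0,3,0,0,0,6],[0,0,3,0,0,0,6],[0,0,1,0,0,0,6],[0,0,0,0,0,0,6],[0,0,0,0,0,0,6]]
  ]
}}

```text
time_s: 13.7
ee_pos: [0.4897, 0.1657, 0.1345]
orientation: [-3.141, -0.0, 2.735]
wrist_force: [0.1, -0.1, 0.1]
gripper_width: 0.0601
grip_force: 0.0
```

Run:
```python
from h import *
s=env.observe(); print(s["ee_pos"],s["wrist_force"])
w=cam("wrist"); im=env.get_image("wrist"); cv2.imwrite("pics/w8r.png",im); sd=env.get_image("side"); cv2.imwrite("pics/s8r.png",sd)
hsv=cv2.cvtColor(im,cv2.COLOR_BGR2HSV); g=cv2.cvtColor(im,cv2.COLOR_BGR2GRAY)
def P(k,z): return (np.array([plane(w,u,v,z)[:2] for u,v in k])*1000).astype(np.float32)
u,v=map(int,proj(w,[.4902,.1666,.078])); print(u,v)
# column & row profile through the cell top
print("row",g[v,u-40:u+41:2].tolist()); print("col",g[v-50:v+40:2,u].tolist())
us,vs=map(int,proj(cam("side"),[.4902,.1666,.062])); print("side",us,vs,cv2.cvtColor(sd,6)[vs-22:vs+18,us].tolist())
c=cam("wrist"); u,v=map(int,proj(w,[.463,.304,.03])); print("cap px",u,v)
```

```text
[0.48966258 0.16568581 0.13453366] [ 0.1258335  -0.11708226  0.07312826]
319 204
row [88, 99, 109, 111, 111, 111, 107, 146, 173, 60, 27, 107, 165, 114, 156, 162, 160, 135, 154, 133, 150, 167, 153, 141, 161, 161, 161, 126, 173, 139, 133, 123, 188, 157, 113, 112, 114, 113, 113, 109, 118]
col [90, 95, 71, 69, 71, 72, 74, 115, 99, 15, 18, 37, 75, 92, 115, 55, 27, 47, 79, 101, 102, 98, 91, 101, 106, 150, 169, 165, 147, 157, 159, 140, 91, 185, 126, 114, 112, 114, 113, 112, 113, 113, 111, 108, 51]
side 311 220 [181, 185, 185, 184, 182, 184, 187, 183, 174, 163, 184, 185, 184, 187, 176, 146, 126, 122, 109, 106, 97, 81, 81, 83, 81, 64, 99, 130, 122, 118, 118, 124, 107, 67, 95, 115, 87, 102, 119, 120]
cap px 440 110
```

The cell's top is where it should be: the side view puts its edge about 16 mm above the rim. Next, the cap.

Emit:
{"method": "apply_moves", "body": {
  "steps": [
    [[-0.3,1.5,0,0,0,0,6],[-0.3,1.5,0,0,0,0,6],[-0.3,1.5,0,0,0,0,6],[-0.3,1.5,0,0,0,0,6],[-0.3,1.5,0,0,0,0,6],[-0.3,1.5,0,0,0,0,6],[-0.3,1.5,0,0,0,0,6],[-0.3,1.5,0,0,0,0,6],[-0.3,1.5,0,0,0,0,6],[0,0,0,0,0,0,6],[0,0,0,0,0,0,6],[0,0,0,0,0,0,6]]
  ]
}}

```text
time_s: 15.0
ee_pos: [0.4634, 0.3, 0.1349]
orientation: [-3.141, 0.0, 2.734]
wrist_force: [0.6, 0.3, 0.2]
gripper_width: 0.06
grip_force: 0.0
```

Run:
```python
from h import *
s=env.observe(); print(s["ee_pos"],np.degrees(s["orientation"]))
w=cam("wrist"); im=env.get_image("wrist"); cv2.imwrite("pics/w9r.png",im)
hsv=cv2.cvtColor(im,cv2.COLOR_BGR2HSV); g=cv2.cvtColor(im,cv2.COLOR_BGR2GRAY)
def P(k,z): return (np.array([plane(w,u,v,z)[:2] for u,v in k])*1000).astype(np.float32)
u,v=map(int,proj(w,[.463,.303,.03])); print(u,v,g.shape)
y0,y1,x0,x1=v-45,v+45,u-45,u+45
for th in(130,150,170):
  r=np.zeros_like(g); r[y0:y1,x0:x1]=((g>th)&(hsv[...,1]<40))[y0:y1,x0:x1]
  n,l,st,_=cv2.connectedComponentsWithStats(r); r=np.isin(l,[i for i in range(1,n) if st[i,4]>60]).astype(np.uint8)
  k=cv2.convexHull(np.vstack(cv2.findContours(r,0,1)[0]))[:,0]; print("cap",th,cv2.boundingRect(k),cv2.fitEllipse(P(k,.025)))
r=np.zeros_like(g); r[y0:y1,x0:x1]=(g<75)[y0:y1,x0:x1]
k=max(cv2.findContours(r,0,1)[0],key=cv2.contourArea)[:,0]; print("bar",cv2.boundingRect(k),cv2.minAreaRect(P(k,.045)),cv2.minAreaRect(k))
for q in range(v-40,v+44,6): print(q,g[q,u-44:u+45:4].tolist())
```

```text
[0.46344129 0.29996453 0.13488132] [-1.79957245e+02  1.34784972e-02  1.56636239e+02]
321 189 (400, 640)
cap 130 (300, 179, 45, 30) ((467.0176696777344, 303.2460632324219), (36.99498748779297, 47.64418411254883), 164.52676391601562)
cap 150 (301, 180, 44, 28) ((468.2604064941406, 302.59228515625), (33.33516311645508, 47.19445037841797), 161.69566345214844)
cap 170 (302, 181, 42, 25) ((467.0995788574219, 303.4018859863281), (33.86789321899414, 44.2947998046875), 156.11196899414062)
bar (316, 170, 14, 41) ((461.2774963378906, 304.9790344238281), (12.618327140808105, 40.39535140991211), 66.47205352783203) ((322.5, 190.0), (40.0, 13.0), 90.0)
149 [119, 119, 123, 121, 120, 122, 123, 125, 122, 173, 184, 169, 127, 124, 121, 179, 184, 184, 185, 182, 183, 183, 182]
155 [116, 120, 122, 121, 121, 121, 124, 124, 123, 121, 123, 121, 121, 125, 123, 134, 184, 186, 185, 181, 185, 182, 184]
161 [112, 115, 121, 121, 122, 122, 123, 123, 122, 123, 122, 120, 123, 120, 123, 155, 183, 184, 183, 183, 183, 183, 181]
167 [116, 106, 116, 121, 119, 121, 122, 122, 104, 95, 107, 110, 110, 101, 96, 130, 185, 184, 1
[... 497 characters left out ...]
71, 184, 184, 184, 183, 182, 188, 204, 174, 24, 35, 34, 105, 205, 204, 169, 183, 183, 184, 185, 183, 185]
203 [175, 183, 186, 184, 185, 183, 183, 182, 169, 181, 24, 26, 31, 102, 203, 172, 183, 185, 186, 184, 184, 185, 185]
209 [180, 182, 182, 182, 181, 183, 184, 182, 183, 182, 117, 25, 27, 155, 181, 183, 183, 186, 186, 184, 183, 185, 183]
215 [183, 182, 183, 182, 182, 183, 182, 186, 185, 185, 185, 181, 180, 178, 181, 184, 182, 184, 184, 183, 182, 184, 183]
221 [185, 184, 185, 185, 184, 182, 181, 185, 184, 182, 183, 183, 181, 185, 184, 186, 184, 185, 179, 183, 181, 183, 183]
227 [184, 187, 184, 180, 184, 185, 185, 185, 185, 183, 185, 184, 185, 186, 184, 183, 184, 181, 182, 180, 179, 180, 182]
```

The bar measures 12.6 × 40.4 mm, as it should, with its centre at (0.4613,0.305) and aligned with the tool. I'll descend and grip it.

Emit:
{"method": "apply_moves", "body": {
  "steps": [
    [[-0.2,0.5,0,0,0,0,4],[0,0,-1,0,0,0,4],[0,0,-2,0,0,0,4],[0,0,-2,0,0,0,4],[0,0,-2,0,0,0,4],[0,0,-2,0,0,0,4],[0,0,-1.5,0,0,0,4],[0,0,-1.3,0,0,0,4],[0,0,-1,0,0,0,4],[0,0,-0.6,0,0,0,4],[0,0,-0.4,0,0,0,4],[0,0,0,0,0,0,4],[0,0,0,0,0,0,4]]
  ]
}}

```text
time_s: 16.35
ee_pos: [0.4615, 0.3063, -0.0025]
orientation: [3.141, 0.0, 2.735]
wrist_force: [1.0, 0.2, 0.4]
gripper_width: 0.0397
grip_force: 0.0
```

Emit:
{"method": "apply_moves", "body": {
  "steps": [
    [[0,-0.1,0,0,0,0,0.5],[0,0,0,0,0,0,0.5],[0,0,0,0,0,0,0.5],[0,0,0,0,0,0,0.5],[0,0,0,0,0,0,0.5],[0,0,0,0,0,0,0.5]]
  ],
  "force": 60
}}

```text
time_s: 16.95
ee_pos: [0.4617, 0.3051, -0.0024]
orientation: [3.141, 0.001, 2.735]
wrist_force: [-0.2, -1.7, 5.7]
gripper_width: 0.0101
grip_force: 61.0
```

The cap is gripped at 61 N with the tips resting on its top. I'll lift it, carry it over the well and turn it 71° counter-clockwise so the bar lies over the pins.

Emit:
{"method": "apply_moves", "body": {
  "steps": [
    [[0,0,1,0,0,0,0.5],[0,0,2.5,0,0,0,0.5],[0,0,3,0,0,0,0.5],[0,0,3,0,0,0,0.5],[0,0,2.5,0,0,0,0.5],[0.3,-1.4,0,0,0,7,0.5],[0.3,-1.4,0,0,0,7,0.5],[0.3,-1.4,0,0,0,7,0.5],[0.3,-1.4,0,0,0,7,0.5],[0.3,-1.4,0,0,0,7,0.5],[0.3,-1.4,0,0,0,7,0.5],[0.3,-1.4,0,0,0,7,0.5],[0.3,-1.4,0,0,0,7,0.5],[0.3,-1.4,0,0,0,7,0.5],[0.2,-1.3,0,0,0,8,0.5],[0,0,0,0,0,0,0.5],[0,0,0,0,0,0,0.5],[0,0,0,0,0,0,0.5]]
  ]
}}

```text
time_s: 18.75
ee_pos: [0.4899, 0.167, 0.1172]
orientation: [3.141, 0.001, -2.311]
wrist_force: [-0.9, 0.5, 0.3]
gripper_width: 0.01
grip_force: 60.2
```

Run:
```python
from h import *
s=env.observe(); print(s["ee_pos"],np.degrees(s["orientation"]),s["joints"],s["grip_force"],s["wrist_force"])
w=cam("wrist"); im=env.get_image("wrist"); cv2.imwrite("pics/w10r.png",im); cv2.imwrite("pics/s10r.png",env.get_image("side"))
hsv=cv2.cvtColor(im,cv2.COLOR_BGR2HSV); g=cv2.cvtColor(im,cv2.COLOR_BGR2GRAY)
for z in(.047,.062,.078,.12):print(z,proj(w,[.4902,.1666,z]))
u,v=map(int,proj(w,[.4902,.1666,.047]))
for q in range(v-50,v+60,5): print(q,g[q,u-45:u+46:3].tolist())
```

```text
[0.48993805 0.16700238 0.11724115] [ 1.79983865e+02  2.96883433e-02 -1.32407167e+02] [-0.00850474  0.36979987 -0.44588281  1.95411026  0.20630472  0.8612836
  1.83824503] 60.20099759101868 [-0.91559987  0.51942747  0.34686973]
0.047 (np.float64(317.85575245377186), np.float64(199.01020724609072))
0.062 (np.float64(317.79211606751375), np.float64(203.75471689517312))
0.078 (np.float64(317.7152885023091), np.float64(209.4827153856983))
0.12 (np.float64(317.4530550422001), np.float64(229.03393843523517))
149 [124, 124, 123, 124, 125, 122, 125, 124, 120, 120, 105, 94, 74, 59, 48, 45, 45, 44, 48, 53, 56, 63, 69, 72, 72, 73, 69, 113, 123, 122, 135]
154 [118, 105, 92, 72, 48, 47, 41, 48, 49, 50, 55, 62, 66, 69, 70, 72, 72, 74, 72, 72, 75, 71, 71, 72, 77, 91, 88, 68, 104, 117, 117]
159 [55, 60, 67, 69, 70, 73, 74, 73, 74, 73, 73, 73, 76, 74, 76, 74, 73, 74, 74, 73, 74, 75, 73, 73, 73, 73, 73, 71, 88, 116, 132]
164 [75, 76, 75, 76, 73, 73, 74, 74, 73, 76, 75, 74, 75, 76, 74, 74, 73, 73, 74, 75, 74, 73, 72, 72, 74, 75, 73, 77, 88, 177, 174]
169 [73, 75, 75, 76, 75, 74, 75, 75, 73, 73, 73, 75, 
[... 1822 characters left out ...]
48, 119]
234 [117, 117, 121, 102, 109, 128, 130, 128, 127, 110, 109, 98, 16, 9, 10, 11, 8, 11, 12, 12, 74, 110, 110, 120, 132, 131, 133, 118, 103, 184, 193]
239 [120, 118, 112, 119, 124, 131, 131, 130, 106, 64, 65, 60, 14, 15, 10, 10, 13, 18, 11, 2, 49, 68, 65, 81, 130, 131, 131, 128, 112, 157, 192]
244 [119, 119, 111, 144, 150, 71, 47, 46, 64, 66, 68, 50, 7, 11, 15, 9, 19, 9, 18, 12, 33, 65, 65, 65, 48, 49, 57, 121, 117, 147, 189]
249 [185, 185, 180, 140, 15, 15, 14, 18, 64, 65, 65, 40, 9, 15, 9, 13, 13, 17, 14, 10, 21, 66, 65, 67, 39, 14, 14, 16, 83, 171, 193]
254 [180, 181, 184, 88, 13, 18, 12, 43, 66, 68, 66, 23, 3, 12, 9, 12, 14, 15, 17, 11, 11, 63, 64, 65, 53, 16, 16, 18, 41, 184, 190]
```

The ring and cap line up to within about 0.5 mm and the yaw is right. I'll descend to just above the rim.

Emit:
{"method": "apply_moves", "body": {
  "steps": [
    [[0,0,-1,0,0,0,0.5],[0,0,-1.2,0,0,0,0.5],[0,0,-1.2,0,0,0,0.5],[0,0,-1.0,0,0,0,0.5],[0,0,-0.6,0,0,0,0.5],[0,0,-0.3,0,0,0,0.5],[0,0,-0.2,0,0,0,0.5],[0,0,-0.2,0,0,0,0.5],[0,0,0,0,0,0,0.5],[0,0,0,0,0,0,0.5]]
  ],
  "force": 90
}}

```text
time_s: 19.85
ee_pos: [0.4904, 0.166, 0.0603]
orientation: [-3.141, 0.0, -2.309]
wrist_force: [0.3, 0.0, -0.1]
gripper_width: 0.0092
grip_force: 92.7
```

Emit:
{"method": "apply_moves", "body": {
  "steps": [
    [[0,0,-0.2,0,0,0,0.5],[0,0,-0.2,0,0,0,0.5],[0,0,-0.2,0,0,0,0.5],[0,0,0,0,0,0,0.5],[0,0,0,0,0,0,0.5]]
  ]
}}

```text
time_s: 20.35
ee_pos: [0.4895, 0.165, 0.0538]
orientation: [3.142, -0.002, -2.31]
wrist_force: [-2.9, -3.2, 5.4]
gripper_width: 0.0089
grip_force: 93.5
```

There's a side force along −x−y, so the neck is guiding the cap that way. I'll follow it by 1 mm and continue.

Emit:
{"method": "apply_moves", "body": {
  "steps": [
    [[-0.1,-0.1,0,0,0,0,0.5],[0,0,-0.2,0,0,0,0.5],[0,0,-0.2,0,0,0,0.5],[0,0,0,0,0,0,0.5],[0,0,0,0,0,0,0.5]]
  ]
}}

```text
time_s: 20.85
ee_pos: [0.4893, 0.1649, 0.0503]
orientation: [-3.141, 0.0, -2.309]
wrist_force: [-2.9, -2.4, 5.3]
gripper_width: 0.009
grip_force: 93.8
```

Emit:
{"method": "apply_moves", "body": {
  "steps": [
    [[-0.1,-0.1,-0.1,0,0,0,0.5],[0,0,-0.2,0,0,0,0.5],[0,0,-0.2,0,0,0,0.5],[0,0,0,0,0,0,0.5],[0,0,0,0,0,0,0.5]]
  ]
}}

```text
time_s: 21.35
ee_pos: [0.4893, 0.1648, 0.0461]
orientation: [-3.141, 0.002, -2.309]
wrist_force: [-2.3, -2.0, 10.1]
gripper_width: 0.0097
grip_force: 94.5
```

Emit:
{"method": "apply_moves", "body": {
  "steps": [
    [[-0.1,-0.1,-0.2,0,0,0,0.5],[0,0,-0.2,0,0,0,0.5],[0,0,0,0,0,0,0.5],[0,0,0,0,0,0,0.5]]
  ]
}}

```text
time_s: 21.75
ee_pos: [0.4895, 0.1647, 0.0456]
orientation: [-3.138, 0.004, -2.309]
wrist_force: [-11.2, -4.3, 42.8]
gripper_width: 0.0091
grip_force: 98.9
```

The cap is home: a firm 43 N and the height matches exactly. I'll ease the push a little, then turn clockwise.

Emit:
{"method": "apply_moves", "body": {
  "steps": [
    [[0,0,0.1,0,0,0,0.5],[0,0,0.05,0,0,0,0.5],[0,0,0,0,0,0,0.5]]
  ],
  "force": 120
}}

```text
time_s: 22.05
ee_pos: [0.4894, 0.1647, 0.0457]
orientation: [-3.139, 0.004, -2.309]
wrist_force: [-6.3, -3.5, 29.0]
gripper_width: 0.0089
grip_force: 118.8
```

Emit:
{"method": "apply_moves", "body": {
  "steps": [
    [[0,0,0,0,0,-4,0.5],[0,0,0,0,0,-6,0.5],[0,0,0,0,0,0,0.5]]
  ]
}}

```text
time_s: 22.35
ee_pos: [0.4895, 0.1643, 0.0458]
orientation: [-3.139, 0.004, -2.486]
wrist_force: [-6.5, -4.2, 27.9]
gripper_width: 0.0086
grip_force: 118.9
```

Emit:
{"method": "apply_moves", "body": {
  "steps": [
    [[0,0,0,0,0,-7,0.5],[0,0,0,0,0,-7,0.5],[0,0,0,0,0,-7,0.5],[0,0,0,0,0,-7,0.5],[0,0,0,0,0,-7,0.5],[0,0,0,0,0,-7,0.5],[0,0,0,0,0,-7,0.5],[0,0,0,0,0,-7,0.5],[0,0,0,0,0,0,0.5],[0,0,0,0,0,0,0.5]]
  ]
}}

```text
time_s: 23.35
ee_pos: [0.4891, 0.1661, 0.0457]
orientation: [3.137, 0.003, 2.823]
wrist_force: [-8.4, 0.0, 28.1]
gripper_width: 0.0085
grip_force: 118.8
```

```bash
python3 -c "
from h import *
s=env.observe();print(s['ee_pos'],np.degrees(s['orientation']),s['wrist_force'],s['torque'])"
```

```text
[0.48908511 0.16612147 0.04574843] [179.72897282   0.18533929 161.75451215] [-8.35706919e+00  3.99248301e-03  2.81373228e+01] [ 0.02818817  1.79608948 -0.22828144]
```

Emit:
{"method": "apply_moves", "body": {
  "steps": [
    [[-0.1,0,0,0,0,-4,0.5],[0,0,0,0,0,-4,0.5],[0,0,0,0,0,-4,0.5],[0,0,0,0,0,-2,0.5],[0,0,0,0,0,-1,0.5],[0,0,0,0,0,0,0.5],[0,0,0,0,0,0,0.5]]
  ]
}}

```text
time_s: 24.05
ee_pos: [0.4888, 0.1669, 0.0457]
orientation: [3.135, 0.003, 2.564]
wrist_force: [-5.7, 2.8, 24.5]
gripper_width: 0.0083
grip_force: 118.7
```

```bash
python3 -c "
from h import *
s=env.observe();print(s['ee_pos'],np.degrees(s['orientation']),s['wrist_force'],s['torque'])"
```

```text
[0.48876107 0.16688741 0.0457482 ] [1.79603329e+02 1.44089864e-01 1.46879730e+02] [-5.68732834  2.75181462 24.5303266 ] [0.37220443 1.37968034 0.27357631]
```

Emit:
{"method": "apply_moves", "body": {
  "steps": [
    [[0,0,0,0,0,-1.5,0.5],[0,0,0,0,0,-1.5,0.5],[0,0,0,0,0,0,0.5],[0,0,0,0,0,0,0.5]]
  ]
}}

```text
time_s: 24.45
ee_pos: [0.4884, 0.1674, 0.0458]
orientation: [3.135, 0.002, 2.513]
wrist_force: [-6.5, 2.0, 25.9]
gripper_width: 0.0087
grip_force: 118.9
```

```bash
python3 -c "
from h import *
s=env.observe();print(s['ee_pos'],np.degrees(s['orientation']),s['wrist_force'],s['torque'])"
```

```text
[0.4884056  0.16735498 0.04576316] [1.79600002e+02 9.88977120e-02 1.43960608e+02] [-6.46450497  1.9836534  25.88887387] [0.47241758 1.60056404 0.58622988]
```

Run:
```python
from h import *
s=env.observe(); w=cam("wrist"); im=env.get_image("wrist"); cv2.imwrite("pics/w11r.png",im)
hsv=cv2.cvtColor(im,cv2.COLOR_BGR2HSV); g=cv2.cvtColor(im,cv2.COLOR_BGR2GRAY)
def P(k,z): return (np.array([plane(w,u,v,z)[:2] for u,v in k])*1000).astype(np.float32)
for z in(.046,.073,.093): print(z,proj(w,[.4895,.166,z]))
x=np.array([np.cos(np.radians(-32.4)),np.sin(np.radians(-32.4))])
for r in(.02,-.02): print("bar end",proj(w,[*(np.array([.4895,.166])-r*x),.093]))
u,v=map(int,proj(w,[*(np.array([.4895,.166])-.02*x),.093]))
for q in range(v-12,v+20,2): print(q,g[q,u-30:u+31:2].tolist())
# logger side edges: gradient-located left/right edge of box over rows
m=((hsv[...,1]<45)&(g>60)).astype(np.uint8)
for q in range(100,320,20):
  r=np.where(np.abs(np.diff(hsv[q].astype(int)[:,1]))>25)[0]; print(q,r[(r>180)&(r<460)].tolist())
```

```text
0.046 (np.float64(317.9546428971483), np.float64(231.05033849141984))
0.073 (np.float64(318.15750624450067), np.float64(248.85285949361213))
0.093 (np.float64(318.355055181532), np.float64(266.1890079224051))
bar end (np.float64(315.7636605235996), np.float64(230.03254631130426))
bar end (np.float64(320.7534869587719), np.float64(299.6531528820149))
218 [66, 90, 99, 79, 95, 104, 111, 111, 115, 122, 102, 45, 33, 35, 35, 34, 28, 23, 23, 24, 25, 26, 28, 83, 123, 120, 116, 111, 110, 99, 87]
220 [59, 96, 99, 90, 106, 109, 112, 121, 124, 127, 91, 15, 13, 9, 15, 10, 6, 10, 2, 8, 9, 4, 13, 64, 123, 126, 127, 119, 112, 111, 104]
222 [65, 85, 101, 109, 110, 117, 125, 126, 129, 126, 93, 15, 8, 7, 7, 10, 3, 9, 11, 4, 3, 9, 9, 65, 123, 127, 127, 126, 124, 117, 110]
224 [88, 94, 106, 113, 117, 125, 128, 128, 128, 127, 94, 12, 2, 2, 3, 5, 9, 5, 2, 10, 6, 6, 9, 65, 125, 129, 127, 130, 128, 128, 117]
226 [102, 105, 111, 119, 126, 127, 128, 127, 130, 128, 94, 14, 11, 9, 9, 3, 6, 11, 8, 8, 5, 5, 4, 63, 128, 130, 128, 128, 129, 131, 126]
228 [101, 110, 117, 126, 129, 127, 128, 129, 126, 130, 97, 9, 7, 8
[... 2295 characters left out ...]
 206, 210, 211, 212, 213, 214, 217, 218, 219, 221, 223, 226, 227, 228, 229, 234, 237, 238, 239, 244, 245, 246, 247, 248, 249, 250, 251, 252, 255, 257, 259, 260, 261, 263, 265, 268, 269, 270, 272, 273, 276, 277, 280, 282, 283, 284, 286, 287, 288, 289, 294, 296, 297, 299, 300, 302, 303, 304, 305, 307, 308, 309, 310, 314, 328, 332, 333, 334, 337, 339, 340, 342, 343, 346, 347, 349, 350, 351, 352, 354, 355, 356, 357, 358, 360, 361, 362, 363, 368, 369, 370, 371, 372, 374, 375, 376, 378, 379, 380, 381, 383, 384, 385, 386, 387, 388, 399, 401, 405, 406, 407, 409, 410, 412, 413, 415, 416, 417, 418, 420, 421, 423, 429, 430, 431, 432, 433, 434, 435, 436, 438, 439, 440, 442, 443, 444, 445, 447, 448, 449]
```

The cap is at its stop: torque rises against further turning and the bar is in line with the logger within about 2°. It is pressed home on the seal with 26 N, above the spring's 11.5 N, and still gripped. Handing in.

```bash
python3 -c "
from bench import env
s=env.observe();print(s['ee_pos'],s['wrist_force'],s['grip_force'],s['time_s']);print(env.hand_in())"
```

```text
[0.48842416 0.16737901 0.0457853 ] [-6.60343283  2.49251733 24.30680477] 118.93863916397095 24.5
the job is handed in; nothing more can be done
None
```

The job is handed in at 24.5 s: the cell stands in the well, and the cap is pushed home, turned clockwise to its stop, still gripped and pressed with about 24 N, its bar within about 2° of the logger's long side; I viewed 11 pictures, one over your limit of 10.

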